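# Release the pop-up work stop with the release rod

### The job

The machine's pop-up stop is latched down in the stop box. Take the release rod out of its wooden holder, push it down through the narrow slot, feel along the slot gently (never leaning on the box with 25 N or more) for the hidden latch tab that gives, and press it until the red stop springs up. Then put the rod back fully home in its holder, leave it there, and do not disturb the other things lying about.

Things in the scene. Friction and masses are not known exactly. Their poses are not given: they have to be found in the camera images.
- stopbox: Fixed cream cast box with an aluminium top, 110 (x) x 160 (y) x 60 mm high, screwed to the bench. Origin: centre of its underside; z up. In its top are the slot (long side along the box's y, 20 mm to the -x side of the middle) and the pop-up stop (35 mm to the +x side).
- slot (a point): Middle of the slot's mouth on the top face of the box, 60 mm above the bench; axes as the box. The slot is 11 mm wide (box x) and 58 mm long (box y), its walls straight and vertical.
- ledge (a point): Point straight below the slot's middle, 25 mm under its mouth, on a rigid dark ledge where the rod stops hard. Hidden somewhere from -20 to +20 mm along the box's y from here is a 16 mm long gap with the 14 mm latch tab, flush with the ledge. With the whole 8 mm rod over the gap the tab gives: about 4 N to start, 6 to 10 N at 6 to 7 mm where it frees the stop, solid at 12 mm.
- stop (a joint): Travel of the pop-up stop, m: 0 latched down, 0.028 fully up. A bar 12 x 60 mm, steel top and red sides, long side along the box's y, 35 mm to the box's +x side; its top stands 2 mm above the box's top when down, 30 mm when up. A spring lifts it once the latch is freed and it then stays up by itself.
- rod: Release rod, upright, about 140 g, 112 mm long. Origin: middle of its lower tip, z along the rod towards the handle. Steel shaft 8 mm in diameter, 55 mm long, tip chamfered over 2 mm; above it a steel flange 30 mm in diameter, 5 mm thick. At the start it stands in the holder, flange on the holder's top.
- rod_handle (a point): Middle of the rod's black square handle, 86 mm above the tip: 22 x 22 mm, 52 mm long, orange top, sides along the rod's x and y, directly above the flange. Grip it here.
- holder_hole (a point): Mouth of the hole, 11 mm in diameter, 60 mm deep, in the middle of the top of the fixed dark wooden holder block (70 x 70 mm, 65 mm high). The rod stands in it with the flange resting on the top, its tip 55 mm below this point.
- rail_piece: Loose piece of wooden rail, 40 x 150 x 24 mm, lying on the bench. Leave alone. Origin: centre of its underside.
- star_knob: Loose black star knob, 50 mm across, 36 mm high. Leave alone. Origin: centre of its underside.
- bush: Loose brass guide bush, 28 mm across, 24 mm high. Leave alone. Origin: centre of its underside.
- bumper: Loose white plastic bumper disc, 20 mm across, 8 mm high, lying on top of the stop box at one corner. Leave alone. Origin: centre of its underside.
Things that resemble listed ones, but are neither listed nor needed, are in the scene too. There is more than one size of the stopbox; the job needs the middle-sized. There is more than one size of the part that bears holder_hole; the job needs the larger.

How it is judged:
On the way, in this order (a step that is already met when the one before it is completed fails the run):
1. the rod's tip is at least 8 mm down inside the slot (z of rod in the frame of slot below -0.008 m and x of rod in the frame of slot between -0.006 and 0.006 m and y of rod in the frame of slot between -0.029 and 0.029 m), for 0.05 s.
2. the stop springs up while the rod is in the slot (value of joint stop above 0.02 m and z of rod in the frame of slot below -0.02 m and horizontal distance between rod and slot below 0.032 m), for 0.05 s.
At the end, for the whole second after the job is handed in: The stop is up (more than 25 of its 28 mm), and the rod stands at rest in its holder's hole, released: tip within 5 mm of the hole's axis and at least 51 mm below its mouth, upright within 0.08 rad (value of joint stop above 0.025 m and horizontal distance between rod and holder_hole below 0.005 m and z of rod in the frame of holder_hole below -0.051 m and angle between rod's own z axis and vertical below 0.08 rad and linear speed of rod below 0.02 m/s); the robot touches nothing.
It fails at once if the rod presses on the stop box (or on anything in it) with more than 25 N (contact force between rod and stopbox above 25 N).
It fails at once if the gripper or the arm pushes on the stop box with more than 15 N (contact force between any of the fingers, the arm and stopbox above 15 N).
It fails at once if a bystander is moved by more than 15 mm (distance of any of rail_piece, star_knob, bush, bumper from where it was at the start of the episode above 0.015 m).
It also fails if it takes over 72 s, if anything falls off the work surface, if the arm or the gripper's body presses on something with over 40 N, if the wrist force passes 120 N, or if a joint passes its speed limit or range.

### The arm

A 6-joint arm with a two-finger parallel gripper is mounted at the origin on the work surface. World frame = base frame: x ahead of the robot, y to its left, z up, the work surface at z = 0. Lengths are in m, angles in rad, forces in N, time in s.
With the tool pointing down it reaches from about 0.35 to 0.85 m from the base axis. Payload 8.1 kg.
Tool frame: the origin (TCP) lies at the very end of the fingers, on their centre line; the grasp point (between the pads) lies 19 mm behind it; z points along the fingers, y is the direction in which the jaws open and shut (so a half turn about z gives the same grasp; the last joint's range is limited). The gripper opens to 85 mm and grips with 20 to 120 N. Pads are 22 mm wide; open, the fingers measure 114 mm over their backs; the gripper's body (76 mm by 85 mm) begins 54 mm behind the grasp point. The pads swing forward as they close: fully open they stand 13 mm farther back than shut.
Start: joints at [-1.407, 0.13, 1.488, -0, 1.523, -0.085], TCP at [0.148, -0.582, 0.197] pointing down, gripper open.
Joint ranges: [-2.96, 2.96], [-0.89, 2.26], [0.02, 2.5], [-1.34, 4.48], [0, 2.73], [-2.66, 2.66]. Speed limits (rad/s): [2.39, 2.39, 2.79, 3.14, 3.14, 3.14].

### API

Orientations are given as a unit quaternion [w, x, y, z].
In Python, from station import get_obs, camera, camera_model, close_job gives the robot as it stands. The module is installed in compiled form; this text tells all that it offers.
- The arm moves only by the shell command python3 -m creep 'ROWS' [FORCE]. ROWS is text: rows parted by semicolons, each of 5 numbers parted by spaces: the closure, from 0 (fully open) to 1 (shut), then the shift along the tool's x, y, z in m, then the turn about the tool's z in rad. In form: grip x y z spin; .... A call has 1 to 10 rows; each row is the pose to reach, as a shift and turn from the pose measured when the call began, along the tool's axes at that moment; what a row does not reach only later rows make up. A row lasts 1/10 s, in which the tool goes at most 50 mm and 8.59 degrees, less where a joint would pass 70% of its speed; a pose out of reach is approached as far as the arm can. A call with a gripper value outside its range is refused whole. The fingers move at their own pace and stop on an object; FORCE is the grip in N (left out, the last holds). Time passes only in rows, so rows that repeat a pose let the fingers close. It gives the time, the measured TCP pose, the force and the opening at its end, in the units of the state.
- get_obs(): the state, without advancing time (a new reading comes with each control period).
- camera(name): name is "scene" or "top" or "wrist"; returns the picture (420x560x3 uint8, red, green, blue); there is no depth.
- camera_model(name): a dict with "vfov" (degrees; the focal length in pixels is half the picture's height over the tangent of half this angle, whatever the lens; pixels are square), "cx", "cy" (the principal point, pixels), "R" (3x3) and "t" (3): a world point X has camera coordinates R X + t. Camera axes: x right, y down, z forward; pixel columns grow to the right and rows downward; lengths in m; the calibration is good to about 2 mm. The wrist camera is an equidistant fisheye: a pixel r from the principal point sees the ray r / f radians off the axis. A picture is of the moment at which its call begins: read the wrist's pose just before it. camera_model takes no time and is no camera call; for the wrist camera it gives the pose at the moment of the call.
- close_job(): hands the job in, once; it reports no verdict.
The state is a dict: "clock": time; "joint_positions": joint angles; "qvel": joint speeds; "tau": joint torques, N m; "eef_pos": TCP position; "eef_rot": TCP orientation; "wrist_force": force on the tool from outside, world axes, zero at the start; "ft_torque": the same for the moment, N m; "gripper_width": finger opening in m.
Only numpy, scipy, OpenCV 4.12 (cv2) and the standard library are available. Lean on these libraries where they do the work, as an engineer would, in place of code of your own. Each camera call takes 0.05 s, during which the arm holds its last target.

## Working session

There is one attempt and no reset: what is moved stays moved. The work goes in short steps, Python scripts to look and compute and a shell command to move; the robot and the scene stay as the last step left them, time stands still between calls to the robot, and variables do not carry over. Pictures are saved under pics/ and viewed, and the job is handed in when it is done.

```bash
mkdir -p pics; cat > h.py <<'E'
import numpy as np, cv2
from station import get_obs, camera, camera_model
def save(name,f):
    m=camera_model(name); im=camera(name); cv2.imwrite('pics/'+f,im[:,:,::-1]); return im,m
def ray(m,u,v):
    H=420; f=H/2/np.tan(np.radians(m['vfov'])/2)
    R=np.array(m['R']);t=np.array(m['t'])
    d=np.array([(u-m['cx'])/f,(v-m['cy'])/f,1.])
    return -R.T@t, R.T@d
def onplane(m,u,v,z):
    o,d=ray(m,u,v); return o+d*(z-o[2])/d[2]
def proj(m,X):
    f=210/np.tan(np.radians(m['vfov'])/2)
    c=np.array(m['R'])@np.array(X)+np.array(m['t'])
    return c[0]/c[2]*f+m['cx'],c[1]/c[2]*f+m['cy']
E
python3 - <<'E'
from h import *
import pickle
ms={}
for n in ('scene','top'):
    im,m=save(n,n+'0.png'); ms[n]=m; print(n,m)
pickle.dump(ms,open('ms.pkl','wb'))
print(get_obs())
E
```

```text
scene {'vfov': 52.08182637672071, 'cx': 276.75608747388594, 'cy': 204.86124850421672, 'R': array([[-0.73026247,  0.68292664, -0.01810887],
       [ 0.46377753,  0.47611166, -0.74714663],
       [-0.50162449, -0.55401163, -0.66441251]]), 't': array([ 0.39310914, -0.17010679,  1.09613472])}
top {'vfov': 48.269856565163195, 'cx': 282.6167116196155, 'cy': 208.81260019257516, 'R': array([[-0.01585138, -0.99985735, -0.00583253],
       [-0.99608664,  0.01629832, -0.08686634],
       [ 0.08694901,  0.00443275, -0.9962029 ]]), 't': array([-0.01845825,  0.48771403,  1.04698222])}
{'clock': 0.1, 'joint_positions': array([-1.40736689e+00,  1.31106720e-01,  1.48916536e+00, -1.87534710e-05,
        1.52299701e+00, -8.53612961e-02]), 'qvel': array([-0.00034711, -0.00244897, -0.00306893,  0.00092062,  0.00068898,
        0.00083203]), 'tau': array([ 2.64830793e-03, -5.70948565e+01, -5.01941335e+01, -5.21201787e-05,
        8.06678989e-03,  6.58590648e-05]), 'eef_pos': array([ 0.14768637, -0.58097267,  0.19603954]), 'eef_rot': array([-8.37212370e-04,  9.92272463e-01,  1.24075206e-01, -4.20692027e-05]), 'wrist_force': array([ 0.56953295,  0.72151203, -0.59509315]), 'ft_torque': array([-0.02284872, -0.01947886,  0.03540472]), 'gripper_width': 0.08558142364690288}
```

View pics/scene0.png

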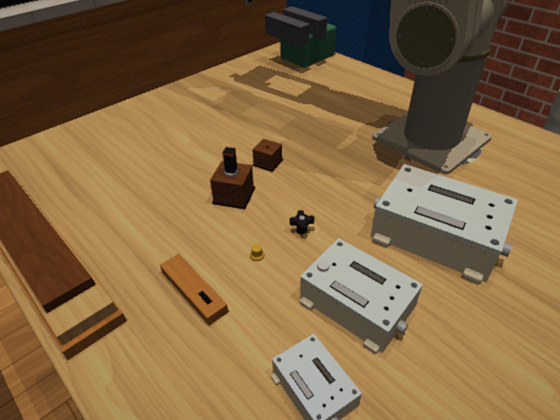

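View pics/top0.png

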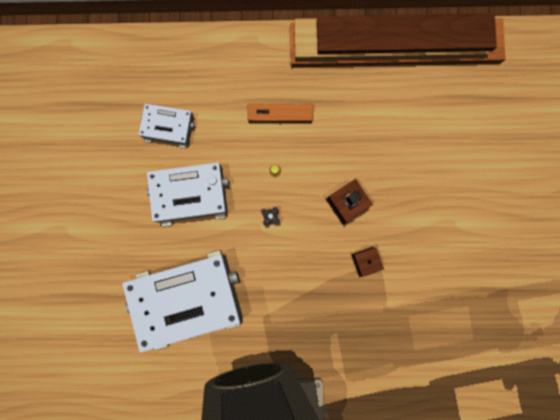

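The scene view shows three stop boxes: small at (315,380), middle at (360,292) with the bumper on it, and large at (445,218). There are two holders: a larger one at (233,183) holding the rod, and a smaller empty one at (267,154). In the top view the boxes are at (166,125), (187,193) and (182,300), and the holders at (349,201) and (367,261). I choose the middle box and the larger holder, and check both in close crops.

```bash
python3 - <<'E'
import cv2,numpy as np
a=cv2.imread('pics/top0.png')
c1=cv2.resize(a[155:230,138:238],None,fx=5,fy=5,interpolation=cv2.INTER_CUBIC)
c2=cv2.resize(a[165:240,315:385],None,fx=4,fy=5*1.0,interpolation=cv2.INTER_CUBIC)
c2=cv2.resize(a[165:240,315:370],None,fx=5,fy=5,interpolation=cv2.INTER_CUBIC)
cv2.imwrite('pics/crop1.png',np.hstack([c1,c2]))
E
```

```text
(no output)
```

View pics/crop1.png

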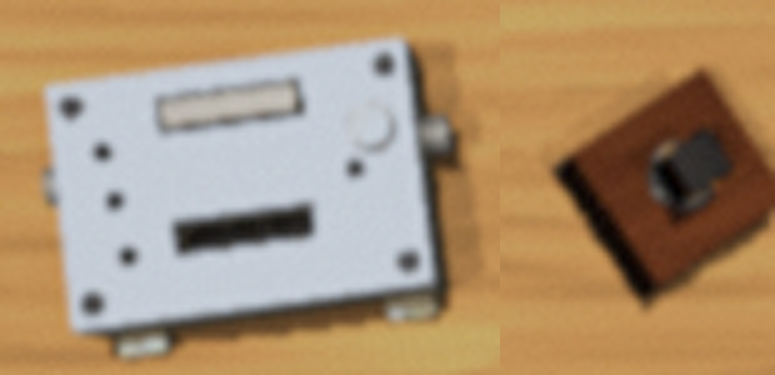

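The crop shows the middle box with the slot at about (187,201), the stop bar at about (184,176) and the bumper at about (213,180). The rod handle sits in the larger holder. Now I measure.

```bash
python3 - <<'E'
from h import *
import pickle
ms=pickle.load(open('ms.pkl','rb'))
a=cv2.imread('pics/top0.png'); m=ms['top']
g=cv2.cvtColor(a,cv2.COLOR_BGR2GRAY); hsv=cv2.cvtColor(a,cv2.COLOR_BGR2HSV)
# dark slot
roi=np.zeros_like(g); roi[190:212,165:208]=255
mk=((g<100)&(roi>0)).astype(np.uint8)
cs,_=cv2.findContours(mk,cv2.RETR_EXTERNAL,cv2.CHAIN_APPROX_NONE)
for c in sorted(cs,key=cv2.contourArea)[-2:]:
    r=cv2.minAreaRect(c); print('slot',r); P=np.array([onplane(m,*p,.06)[:2] for p in cv2.boxPoints(r)]); print(P.mean(0),np.linalg.norm(P-np.roll(P,1,0),axis=1))
# box top
mk=((hsv[...,1]<60)&(g>120)).astype(np.uint8); roi[:]=0; roi[155:240,135:245]=255; mk[roi==0]=0
mk=cv2.morphologyEx(mk,cv2.MORPH_OPEN,np.ones((9,9)))
cs,_=cv2.findContours(mk,cv2.RETR_EXTERNAL,cv2.CHAIN_APPROX_NONE)
c=max(cs,key=cv2.contourArea); r=cv2.minAreaRect(c); print('box',r)
P=np.array([onplane(m,*p,.06)[:2] for p in cv2.boxPoints(r)]); print(P,P.mean(0),np.linalg.norm(P-np.roll(P,1,0),axis=1))
for i in range(4):
    d=P[i]-P[i-1]; print(np.degrees(np.arctan2(d[1],d[0])))
# holder
mk=((hsv[...,0]<14)&(hsv[...,1]>90)&(g<110)).astype(np.uint8); roi[:]=0; roi[170:235,318:380]=255; mk[roi==0]=0
cs,_=cv2.findContours(mk,cv2.RETR_EXTERNAL,cv2.CHAIN_APPROX_NONE)
c=max(cs,key=cv2.contourArea); r=cv2.minAreaRect(c); print('holder',r)
P=np.array([onplane(m,*p,.065)[:2] for p in cv2.boxPoints(r)]); print(P,P.mean(0),np.linalg.norm(P-np.roll(P,1,0),axis=1))
for i in range(4):
    d=P[i]-P[i-1]; print(np.degrees(np.arctan2(d[1],d[0])))
# scene crops
s=cv2.imread('pics/scene0.png')
cv2.imwrite('pics/crop2.png',np.hstack([cv2.resize(s[135:215,200:260],None,fx=6,fy=6,interpolation=cv2.INTER_CUBIC),cv2.resize(a[165:245,315:387],None,fx=6,fy=6,interpolation=cv2.INTER_CUBIC)]))
E
```

```text
slot ((186.11561584472656, 200.3478546142578), (5.4045281410217285, 26.437150955200195), 82.23483276367188)
[0.50615172 0.18568148] [0.01199366 0.05817334 0.01199674 0.05811479]
box ((185.11135864257812, 191.58514404296875), (50.090049743652344, 74.20992279052734), 82.40535736083984)
[[0.571535   0.27693684]
 [0.59077056 0.11380927]
 [0.48008902 0.09969859]
 [0.46113279 0.26131966]] [0.52588184 0.18794109] [0.11150132 0.16425776 0.1115774  0.16272894]
8.051478713647723
-83.27488921055598
-172.73461328130207
96.68955132662789
holder ((349.15380859375, 201.2307586669922), (32.72731018066406, 36.055511474609375), 56.3099365234375)
[[ 0.50660292 -0.11980976]
 [ 0.54968143 -0.186691  ]
 [ 0.48898537 -0.22454525]
 [ 0.44633635 -0.15789049]] [ 0.49790152 -0.17223413] [0.07128955 0.07955413 0.0715329  0.07913151]
32.28762615660974
-57.2142277686884
-148.0494952526489
122.61312741784604
```

View pics/crop2.png

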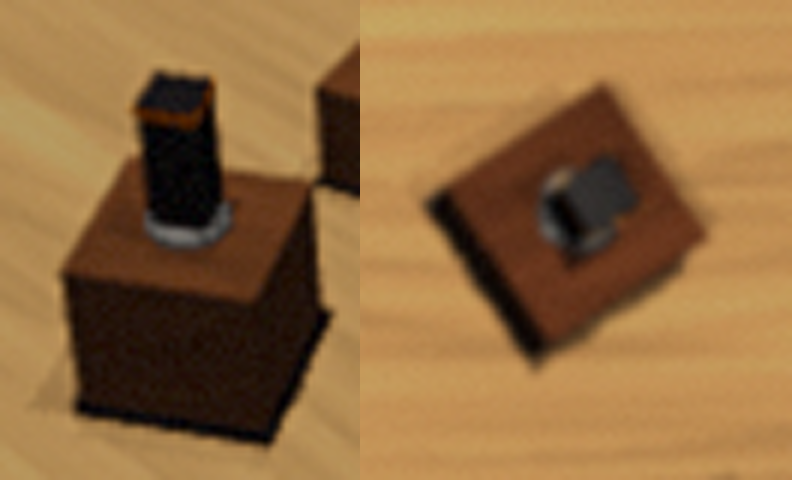

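```bash
python3 - <<'E'
from h import *
import pickle
ms=pickle.load(open('ms.pkl','rb')); m=ms['top']
q=[(355.8,178.8),(372.6,204.8),(345,222),(329.3,197.2)]
P=np.array([onplane(m,*p,.065)[:2] for p in q]);print(P,P.mean(0),np.linalg.norm(P-np.roll(P,1,0),axis=1))
for i in range(4):
    d=P[i]-P[i-1]; print(np.degrees(np.arctan2(d[1],d[0])))
print('handle top',onplane(m,355.6,196.5,.122))
a=cv2.imread('pics/top0.png')
# scene: handle top centre
print('scene handle top',onplane(ms['scene'],200+175/6,135+95/6,.122))
cv2.imwrite('pics/crop3.png',cv2.resize(a[185:215,335:375],None,fx=16,fy=16,interpolation=cv2.INTER_CUBIC))
E
```

```text
[[ 0.54702996 -0.18820002]
 [ 0.48910915 -0.22317251]
 [ 0.45247636 -0.16190868]
 [ 0.50736466 -0.12906804]] [ 0.49899503 -0.17558731] [0.07120342 0.06766014 0.0713808  0.06396275]
-56.14658415577517
-148.8764840397442
120.87737427538791
30.892832688510858
handle top [ 0.50161602 -0.17792215  0.122     ]
scene handle top [ 0.50599668 -0.17002147  0.122     ]
```

View pics/crop3.png

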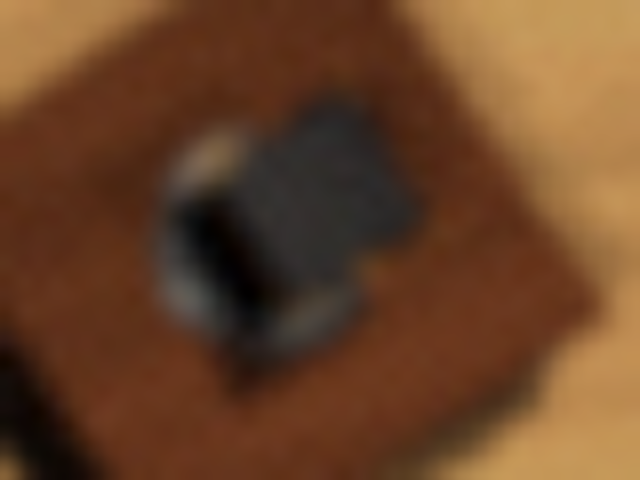

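```bash
cat >> h.py <<'E'
from scipy.spatial.transform import Rotation as Ro
def toolR(o=None):
    o=o or get_obs(); w,x,y,z=o['eef_rot']; return Ro.from_quat([x,y,z,w]).as_matrix()
def plan(target,yaw=None):
    o=get_obs(); R=toolR(o); d=R.T@(np.array(target)-o['eef_pos'])
    y0=np.arctan2(R[1,0],R[0,0]); s=None if yaw is None else -(np.radians(yaw)-y0)
    print('eef',o['eef_pos'].round(4),'yaw',np.degrees(y0).round(2),'tilt',R[2].round(4),'F',o['wrist_force'].round(2),'w',o['gripper_width'],'t',o['clock'],'-> shift',d.round(4),'spin',s)
E
python3 -c "
from h import *
plan([.5,-.175,.2],31)"
```

```text
eef [ 0.1477 -0.581   0.196 ] yaw 14.25 tilt [ 1.0e-04 -1.7e-03 -1.0e+00] F [ 0.57  0.72 -0.6 ] w 0.08558142364690288 t 0.1 -> shift [ 0.4414 -0.3067 -0.0034] spin -0.2922605224002345
```

```bash
python3 -m creep '0 0.441 -0.307 -0.003 -0.29;0 0.441 -0.307 -0.003 -0.29;0 0.441 -0.307 -0.003 -0.29;0 0.441 -0.307 -0.003 -0.29;0 0.441 -0.307 -0.003 -0.29;0 0.441 -0.307 -0.003 -0.29;0 0.441 -0.307 -0.003 -0.29;0 0.441 -0.307 -0.003 -0.29;0 0.441 -0.307 -0.003 -0.29;0 0.441 -0.307 -0.003 -0.29' 40
python3 -c "
from h import *
plan([.5,-.175,.2],31)"
```

```text
clock: 1.1
eef_pos: [0.4756, -0.2014, 0.1992]
eef_rot: [-0.001, 0.964, 0.266, -0.0]
wrist_force: [0.5, -1.2, 0.3]
gripper_width: 0.0856
eef [ 0.4756 -0.2014  0.1992] yaw 30.87 tilt [ 4.0e-04 -1.7e-03 -1.0e+00] F [ 0.49 -1.21  0.31] w 0.08561779753361377 t 1.1 -> shift [ 0.0345 -0.0102 -0.0008] spin -0.0022563813624912887
```

```bash
python3 -m creep '0 0.034 -0.010 0 0;0 0.034 -0.010 0 0;0 0.034 -0.010 0 0'
python3 - <<'E'
from h import *
plan([.5,-.175,.2],31)
im,m=save('wrist','w1.png'); print(m)
import pickle; pickle.dump(m,open('w1.pkl','wb'))
E
```

```text
clock: 1.4
eef_pos: [0.4997, -0.1745, 0.1986]
eef_rot: [-0.001, 0.964, 0.267, -0.001]
wrist_force: [-0.1, -0.4, -0.3]
gripper_width: 0.0856
eef [ 0.4997 -0.1745  0.1986] yaw 31.01 tilt [-5.0e-04 -2.5e-03 -1.0e+00] F [-0.08 -0.36 -0.28] w 0.08557550413863266 t 1.4 -> shift [-0.      0.0006 -0.0014] spin 0.00014557356704891777
{'vfov': 65.70646984690485, 'cx': 280.6464292182792, 'cy': 206.30383897802548, 'R': array([[ 0.51481726, -0.85729517, -0.0028584 ],
       [-0.82720525, -0.49761801,  0.26097469],
       [-0.22515474, -0.13198979, -0.96534141]]), 't': array([-0.40654185,  0.29186091,  0.46978798])}
```

View pics/w1.png

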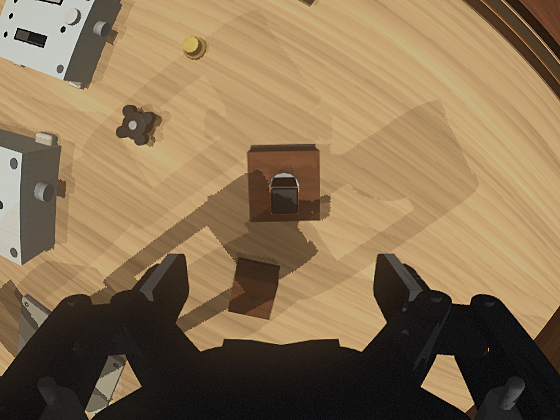

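The handle top is at about (286,201) with its sides square to the image axes, and the holder block spans about (248..320,150..221).

```bash
cat >> h.py <<'E'
def fray(m,u,v):
    f=210/np.tan(np.radians(m['vfov'])/2); R=np.array(m['R']);t=np.array(m['t'])
    dx,dy=u-m['cx'],v-m['cy']; r=np.hypot(dx,dy); th=r/f
    d=np.array([np.sin(th)*dx/(r+1e-9),np.sin(th)*dy/(r+1e-9),np.cos(th)]); return -R.T@t,R.T@d
def fplane(m,u,v,z):
    o,d=fray(m,u,v); return o+d*(z-o[2])/d[2]
E
python3 - <<'E'
from h import *
import pickle; m=pickle.load(open('w1.pkl','rb'))
a=cv2.imread('pics/w1.png')
cv2.imwrite('pics/w1c.png',cv2.resize(a[135:235,235:335],None,fx=6,fy=6,interpolation=cv2.INTER_CUBIC))
E
```

```text
(no output)
```

View pics/w1c.png

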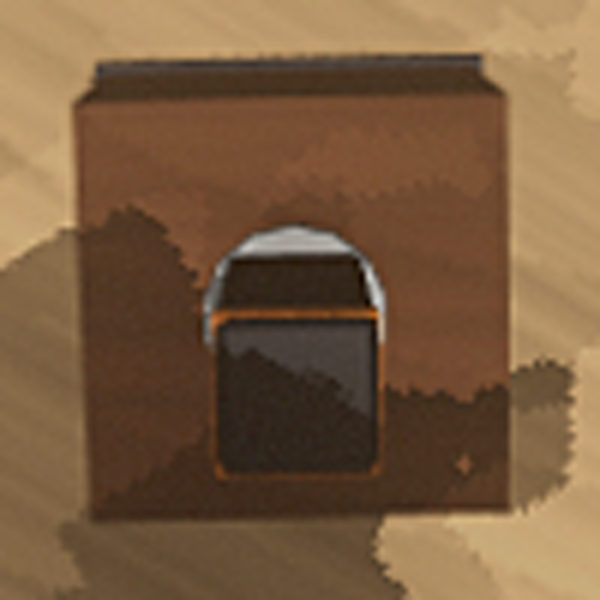

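```bash
python3 - <<'E'
from h import *
import pickle; m=pickle.load(open('w1.pkl','rb'))
def go(q,z):
    P=np.array([fplane(m,235+x/6,135+y/6,z)[:2] for x,y in q]); print(P.mean(0).round(4),np.linalg.norm(P-np.roll(P,1,0),axis=1).round(4),[np.degrees(np.arctan2(*(P[i]-P[i-1])[::-1])).round(1) for i in range(4)])
go([(214,312),(382,311),(382,478),(215,478)],.122)
go([(78,102),(507,95),(509,512),(92,520)],.065)
E
```

```text
[ 0.5027 -0.1765] [0.023  0.0224 0.0232 0.0227] [np.float64(30.9), np.float64(-58.6), np.float64(-148.2), np.float64(121.0)]
[ 0.5027 -0.1769] [0.0701 0.0687 0.0699 0.0701] [np.float64(31.6), np.float64(-58.0), np.float64(-147.2), np.float64(122.2)]
```

```bash
python3 -c "
from h import *
plan([.5025,-.1767,.078],31.4)"
```

```text
eef [ 0.4993 -0.1753  0.1988] yaw 30.92 tilt [-5.0e-04 -2.3e-03 -1.0e+00] F [ 0.34  0.51 -0.41] w 0.08517287123759246 t 1.45 -> shift [0.0021 0.0031 0.1208] spin -0.008446651990547838
```

```bash
python3 -m creep '0 0.002 0.003 0 -0.008;0 0.002 0.003 0.040 -0.008;0 0.002 0.003 0.080 -0.008;0 0.002 0.003 0.110 -0.008;0 0.002 0.003 0.12 -0.008;0 0.002 0.003 0.12 -0.008' 40
python3 -c "
from h import *
plan([.5025,-.1767,.078],31.4)"
```

```text
clock: 2.05
eef_pos: [0.5008, -0.177, 0.0773]
eef_rot: [-0.002, 0.963, 0.27, -0.002]
wrist_force: [-0.1, -0.6, 0.9]
gripper_width: 0.0851
eef [ 0.5008 -0.177   0.0773] yaw 31.3 tilt [-0.0024 -0.005  -1.    ] F [-0.08 -0.61  0.93] w 0.0851423235249412 t 2.05 -> shift [ 0.0016  0.0006 -0.0007] spin -0.0018292960250795298
```

```bash
python3 -m creep '0.4 0.001 0.001 -0.001 0;0.6 0.001 0.001 -0.001 0;1 0.001 0.001 -0.001 0;1 0.001 0.001 -0.001 0;1 0.001 0.001 -0.001 0;1 0.001 0.001 -0.001 0;1 0.001 0.001 -0.001 0;1 0.001 0.001 -0.001 0;1 0.001 0.001 -0.001 0;1 0.001 0.001 -0.001 0' 60
python3 - <<'E'
from h import *
plan([.5025,-.1767,.078],31.4)
im,m=save('wrist','w2.png')
E
```

```text
clock: 3.05
eef_pos: [0.5028, -0.1775, 0.0795]
eef_rot: [-0.002, 0.963, 0.27, -0.001]
wrist_force: [-0.3, 0.9, 5.3]
gripper_width: 0.0199
eef [ 0.5028 -0.1775  0.0795] yaw 31.31 tilt [-0.0015 -0.0037 -1.    ] F [-0.31  0.95  5.34] w 0.01992024110271826 t 3.05 -> shift [ 0.0001 -0.0008  0.0015] spin -0.001533369733977441
```

View pics/w2.png

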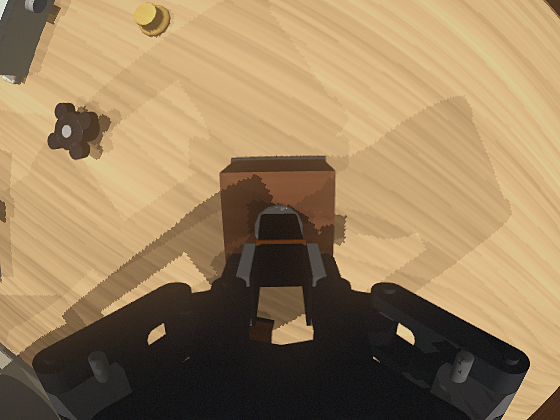

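Gripped: the handle sits between the pads and the opening reads about 20 mm. Lifting straight up.

```bash
python3 -m creep '1 0 0 -0.01 0;1 0 0 -0.03 0;1 0 0 -0.06 0;1 0 0 -0.09 0;1 0 0 -0.12 0;1 0 0 -0.12 0;1 0 0 -0.12 0'
python3 -c "
from h import *
plan([.506,.1857,.198],7.3)"
```

```text
clock: 3.8
eef_pos: [0.5036, -0.1779, 0.2003]
eef_rot: [-0.001, 0.963, 0.27, -0.001]
wrist_force: [0.5, -0.8, -1.9]
gripper_width: 0.0204
eef [ 0.5036 -0.1779  0.2003] yaw 31.32 tilt [-5.0e-04 -2.3e-03 -1.0e+00] F [ 0.46 -0.78 -1.92] w 0.02038301304933278 t 3.8 -> shift [ 0.191  -0.3094  0.003 ] spin 0.41916660950959567
```

```bash
python3 -c "
from h import *
plan([.436,.177,.2],7.3)"
```

```text
eef [ 0.5036 -0.1779  0.2003] yaw 31.32 tilt [-5.0e-04 -2.3e-03 -1.0e+00] F [ 0.46 -0.78 -1.92] w 0.02038301304933278 t 3.8 -> shift [ 0.1267 -0.3384  0.0011] spin 0.41916660950959567
```

```bash
python3 -m creep '1 0.127 -0.338 0.001 0.42;1 0.127 -0.338 0.001 0.42;1 0.127 -0.338 0.001 0.42;1 0.127 -0.338 0.001 0.42;1 0.127 -0.338 0.001 0.42;1 0.127 -0.338 0.001 0.42;1 0.127 -0.338 0.001 0.42;1 0.127 -0.338 0.001 0.42;1 0.127 -0.338 0.001 0.42;1 0.127 -0.338 0.001 0.42'
python3 - <<'E'
from h import *
plan([.436,.177,.2],7.3)
im,m=save('wrist','w3.png')
import pickle; pickle.dump(m,open('w3.pkl','wb'))
E
```

```text
clock: 4.8
eef_pos: [0.4355, 0.1767, 0.1985]
eef_rot: [-0.0, 0.998, 0.064, -0.002]
wrist_force: [0.3, -0.3, -2.2]
gripper_width: 0.0201
eef [0.4355 0.1767 0.1985] yaw 7.34 tilt [-0.0041 -0.001  -1.    ] F [ 0.34 -0.34 -2.19] w 0.020113893238535758 t 4.8 -> shift [ 0.0006 -0.0002 -0.0015] spin 0.0007211536742987856
```

View pics/w3.png

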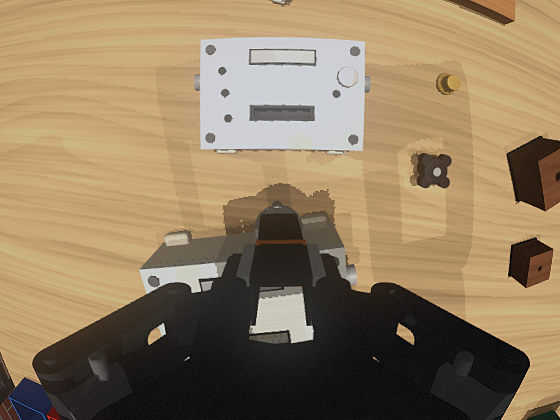

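The slot is at about (282,113), the stop bar at (283,58) and the bumper at (347,76). The held rod is at about (278,215).

```bash
python3 - <<'E'
from h import *
import pickle; m=pickle.load(open('w3.pkl','rb'))
a=cv2.imread('pics/w3.png'); g=cv2.cvtColor(a,cv2.COLOR_BGR2GRAY)
mk=np.zeros_like(g); mk[98:128,242:322]=(g[98:128,242:322]<125)*255
cs,_=cv2.findContours(mk,cv2.RETR_EXTERNAL,cv2.CHAIN_APPROX_NONE)
c=max(cs,key=cv2.contourArea); r=cv2.minAreaRect(c); print(r)
P=np.array([fplane(m,*p,.06)[:2] for p in cv2.boxPoints(r)]); print(P.mean(0),np.linalg.norm(P-np.roll(P,1,0),axis=1),[np.degrees(np.arctan2(*(P[i]-P[i-1])[::-1])).round(1) for i in range(4)])
# screw holes corners
for q in [(210,49),(355,51),(353,139),(210,138)]: print(fplane(m,*q,.06)[:2])
C=-m['R'].T@m['t']; print('cam',C)
cv2.imwrite('pics/w3c.png',np.hstack([cv2.resize(a[30:160,190:380],(570,390),interpolation=cv2.INTER_CUBIC),cv2.resize(a[180:310,240:310],(210,390),interpolation=cv2.INTER_CUBIC)]))
E
```

```text
((282.0, 112.5), (15.0, 64.0), 90.0)
[0.50843644 0.18463386] [0.01461959 0.06140113 0.01462339 0.06161662] [np.float64(6.9), np.float64(-82.6), np.float64(-172.2), np.float64(97.4)]
[0.56392103 0.26225392]
[0.58004054 0.12228892]
[0.49256748 0.11232257]
[0.47560948 0.25159369]
cam [0.50154227 0.18461783 0.37580004]
```

View pics/w3c.png

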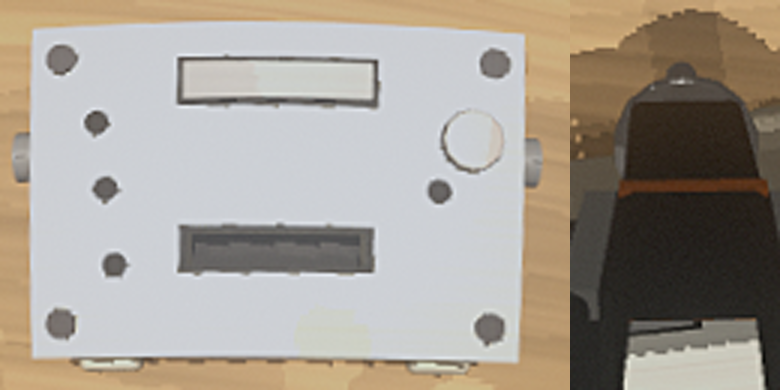

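```bash
python3 - <<'E'
from h import *
import pickle; m=pickle.load(open('w3.pkl','rb'))
R=toolR(); o=get_obs()
print(R.T@(fplane(m,277.3,202,.130)-o['eef_pos']), R.T@(fplane(m,277.5,206.5,.184)-o['eef_pos']))
# flange edges left/right in tool y at z=tip+.0575
for u,v in [(240+(617-570)/3,180+165/3),(240+(757-570)/3,180+165/3),(277.3,180+78/3)]: print(R.T@(fplane(m,u,v,.129+.0575)-o['eef_pos']))
plan([.5078,.1850,.198],7.3)
E
```

```text
[ 0.00250441 -0.0029638   0.0687777 ] [ 0.01351815 -0.00226973  0.01473774]
[-0.00419541 -0.01585274  0.01231499]
[-0.00414113  0.01314456  0.01228318]
[ 0.01450957 -0.00236482  0.01223433]
eef [0.4359 0.1761 0.1988] yaw 7.26 tilt [-0.0035 -0.0011 -1.    ] F [-0.34  0.34 -2.05] w 0.019973864270793732 t 4.85 -> shift [0.0725 0.0003 0.0005] spin -0.0006722871017600662
```

```bash
python3 -m creep '1 0.04 0.001 0 0;1 0.073 0.001 0 0;1 0.073 0.001 0.0 0;1 0.073 0.001 0.03 0;1 0.073 0.001 0.06 0;1 0.073 0.001 0.06 0;1 0.073 0.001 0.06 0'
python3 - <<'E'
from h import *
plan([.5078,.1850,.138],7.3)
im,m=save('wrist','w4.png'); im2,m2=save('scene','s4.png'); im3,m3=save('top','t4.png')
import pickle; pickle.dump((m,m2,m3),open('w4.pkl','wb'))
cv2.imwrite('pics/c4.png',np.hstack([cv2.resize(im[...,::-1][60:260,180:380],(400,400),interpolation=cv2.INTER_CUBIC),cv2.resize(im2[...,::-1][190:320,290:420],(400,400),interpolation=cv2.INTER_CUBIC)]))
E
```

```text
clock: 5.55
eef_pos: [0.5076, 0.1832, 0.1383]
eef_rot: [-0.0, 0.998, 0.063, -0.003]
wrist_force: [0.3, 0.1, -1.9]
gripper_width: 0.0199
eef [0.5076 0.1832 0.1383] yaw 7.18 tilt [-5.7e-03 -7.0e-04 -1.0e+00] F [ 0.25  0.05 -1.92] w 0.01993756267149366 t 5.55 -> shift [ 0.0005 -0.0017  0.0002] spin -0.002098137622868923
```

View pics/c4.png

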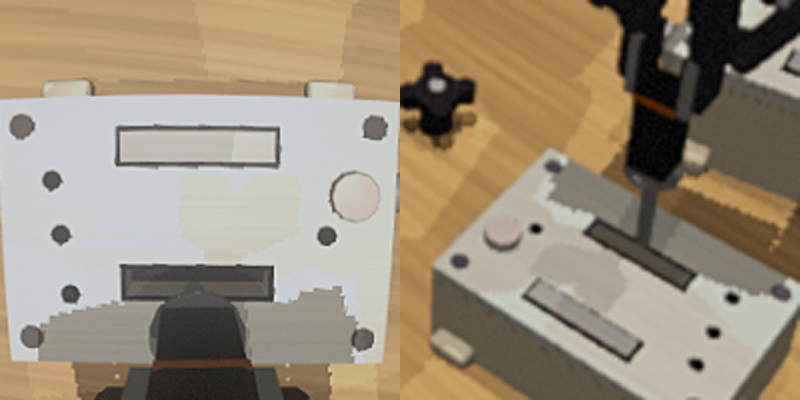

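The tip hangs just over the slot. Next I compare the two within the scene camera.

```bash
python3 - <<'E'
from h import *
import pickle; m,m2,m3=pickle.load(open('w4.pkl','rb'))
k=130/400
f=lambda x,y:(290+(x-400)*k,190+y*k)
tip=onplane(m2,*f(647,246),.069)
q=[(598,221),(694,272),(684,289),(587,231)]
P=np.array([onplane(m2,*f(*p),.06) for p in q]); S=P.mean(0)
print('tip',tip,'slot',S,np.linalg.norm(P-np.roll(P,1,0),axis=1))
R=toolR(); print('tip-slot in tool axes',R.T@(tip-S))
a=cv2.imread('pics/s4.png'); cv2.imwrite('pics/s4c.png',cv2.resize(a[240:290,340:400],None,fx=12,fy=12,interpolation=cv2.INTER_CUBIC))
E
```

```text
tip [0.50845913 0.18978516 0.069     ] slot [0.50800566 0.18611168 0.06      ] [0.0097245  0.05735347 0.01308083 0.05963928]
tip-slot in tool axes [ 0.00090984 -0.00360007 -0.0089951 ]
```

View pics/s4c.png

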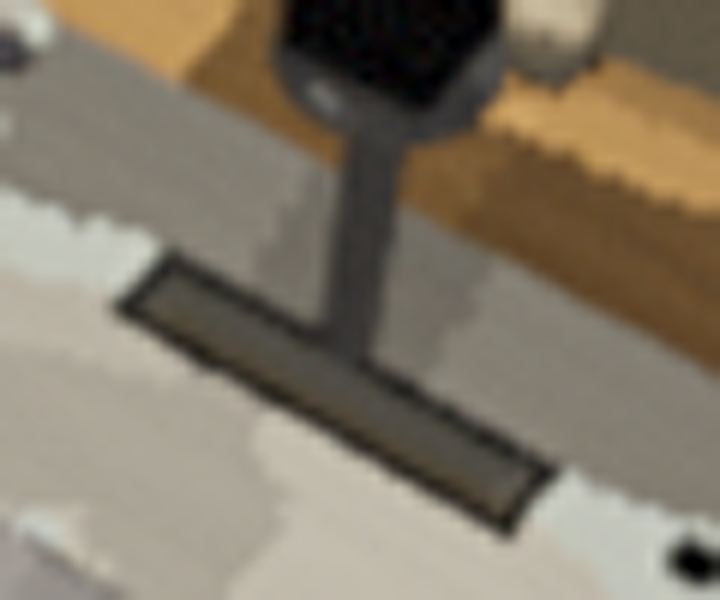

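```bash
python3 - <<'E'
from h import *
import pickle; m,m2,m3=pickle.load(open('w4.pkl','rb'))
f=lambda x,y:(340+x/12,240+y/12)
q=[(172,255),(550,470),(508,532),(122,303)]
P=np.array([onplane(m2,*f(*p),.06) for p in q]); S=P.mean(0)
print('slot',S,np.linalg.norm(P-np.roll(P,1,0),axis=1))
R=toolR();o=get_obs()
for z in (.066,.069,.072):
  tip=onplane(m2,*f(348,356),z); print(z,tip,R.T@(tip-S),R.T@(tip-o['eef_pos']))
A=np.array(proj(m2,[.508,.186,.069]));B=np.array(proj(m2,[.508,.186,.122])); print('vertical px dir',(B-A)*12,'seen',(24,-215))
E
```

```text
slot [0.50840882 0.1862342  0.06      ] [0.0117113  0.05914051 0.01261312 0.06064942]
0.066 [0.5071987  0.18671908 0.066     ] [-0.00114101 -0.00064187 -0.0059988 ] [-0.00198972 -0.00258044  0.07483607]
0.069 [0.50945911 0.18800844 0.069     ] [ 0.00126292 -0.00164082 -0.00899799] [ 0.00041421 -0.00357939  0.07183688]
0.072 [0.51171952 0.1892978  0.072     ] [ 0.00366685 -0.00263977 -0.01199717] [ 0.00281814 -0.00457834  0.06883769]
vertical px dir [  51.4985708  -269.84576151] seen (24, -215)
```

Tip to slot is about +1 mm in x and -1.6 mm in y, inside the slot's margin. Lowering in small steps and watching the force.

```bash
python3 -m creep '1 0 0.001 0.003 0;1 0 0.001 0.006 0;1 0 0.001 0.008 0;1 0 0.001 0.009 0;1 0 0.001 0.01 0;1 0 0.001 0.011 0;1 0 0.001 0.012 0'
python3 -c "
from h import *
plan([.5078,.1850,.1295],7.3)"
```

```text
clock: 6.4
eef_pos: [0.5096, 0.1834, 0.1287]
eef_rot: [-0.001, 0.998, 0.063, -0.0]
wrist_force: [-0.8, -0.1, -0.9]
gripper_width: 0.02
eef [0.5096 0.1834 0.1287] yaw 7.24 tilt [-4.0e-04 -1.4e-03 -1.0e+00] F [-0.81 -0.14 -0.92] w 0.02000391414409249 t 6.4 -> shift [-0.0016 -0.0018 -0.0008] spin -0.0011149247332495893
```

```bash
python3 -m creep '1 -0.001 0 0 0;1 -0.001 0 0 0;1 -0.001 0 0.001 0;1 -0.001 0 0.002 0'
python3 -c "
from h import *
plan([.5078,.1850,.1295],7.3)"
```

```text
clock: 6.8
eef_pos: [0.5087, 0.1833, 0.1268]
eef_rot: [-0.001, 0.998, 0.063, -0.0]
wrist_force: [-0.5, 0.4, -1.7]
gripper_width: 0.0199
eef [0.5087 0.1833 0.1268] yaw 7.24 tilt [-1.0e-04 -1.5e-03 -1.0e+00] F [-0.49  0.41 -1.69] w 0.019851223689549974 t 6.8 -> shift [-0.0007 -0.0018 -0.0027] spin -0.0011048901296242808
```

No resistance at tip z of about 57 mm, so it is entering the slot. Going on down.

```bash
python3 -m creep '1 0 0 0.001 0;1 0 0 0.002 0;1 0 0 0.003 0;1 0 0 0.004 0;1 0 0 0.005 0'
python3 -m creep '1 0 0 0.002 0;1 0 0 0.004 0;1 0 0 0.006 0;1 0 0 0.008 0'
python3 -m creep '1 0 0 0.001 0;1 0 0 0.002 0;1 0 0 0.003 0;1 0 0 0.004 0'
```

```text
clock: 7.3
eef_pos: [0.5087, 0.1833, 0.1217]
eef_rot: [-0.001, 0.998, 0.063, -0.0]
wrist_force: [-0.1, 0.0, -1.2]
gripper_width: 0.0196
clock: 7.7
eef_pos: [0.5087, 0.1833, 0.1134]
eef_rot: [-0.001, 0.998, 0.063, -0.0]
wrist_force: [0.2, -0.0, -2.4]
gripper_width: 0.02
clock: 8.1
eef_pos: [0.5087, 0.1833, 0.1094]
eef_rot: [-0.001, 0.998, 0.063, -0.0]
wrist_force: [-0.3, 0.9, -1.7]
gripper_width: 0.0198
```

```bash
python3 -m creep '1 0 0 0.001 0;1 0 0 0.002 0;1 0 0 0.003 0;1 0 0 0.0035 0'
python3 -m creep '1 0 0 0.0005 0;1 0 0 0.001 0'
python3 -m creep '1 0 0 0.0005 0;1 0 0 0.001 0'
```

```text
clock: 8.5
eef_pos: [0.5086, 0.1833, 0.1058]
eef_rot: [-0.001, 0.998, 0.063, -0.0]
wrist_force: [-0.4, -0.6, -1.7]
gripper_width: 0.0197
clock: 8.7
eef_pos: [0.5086, 0.1833, 0.1047]
eef_rot: [-0.001, 0.998, 0.063, -0.0]
wrist_force: [0.1, -0.5, -1.6]
gripper_width: 0.02
clock: 8.9
eef_pos: [0.5089, 0.1833, 0.1041]
eef_rot: [-0.001, 0.998, 0.063, 0.0]
wrist_force: [-0.4, -0.1, 1.7]
gripper_width: 0.02
```

```bash
python3 -m creep '1 0 0 0.0005 0;1 0 0 0.0005 0'
python3 -m creep '1 0 0 0.0005 0;1 0 0 0.0005 0'
```

```text
clock: 9.1
eef_pos: [0.5093, 0.1834, 0.1041]
eef_rot: [-0.001, 0.998, 0.063, 0.001]
wrist_force: [-0.3, -0.9, 2.3]
gripper_width: 0.0198
clock: 9.3
eef_pos: [0.5096, 0.1835, 0.1041]
eef_rot: [-0.001, 0.998, 0.063, 0.001]
wrist_force: [-0.8, -0.3, 4.1]
gripper_width: 0.0199
```

The ledge is felt at TCP z 0.104 (tip about 25 mm down): 6 N and no give. Hopping along the slot in 4 mm steps, lifting slightly each time.

```bash
python3 -m creep '1 -0.0005 0 -0.0015 0;1 -0.0005 0.004 -0.0015 0;1 -0.0005 0.004 -0.001 0;1 -0.0005 0.004 0 0;1 -0.0005 0.004 0.0006 0;1 -0.0005 0.004 0.001 0'
python3 -m creep '1 -0.0005 0 -0.0015 0;1 -0.0005 0.004 -0.0015 0;1 -0.0005 0.004 -0.001 0;1 -0.0005 0.004 0 0;1 -0.0005 0.004 0.0006 0;1 -0.0005 0.004 0.001 0'
```

```text
clock: 9.9
eef_pos: [0.5103, 0.1795, 0.104]
eef_rot: [-0.001, 0.998, 0.063, 0.002]
wrist_force: [-1.2, -2.1, 7.4]
gripper_width: 0.0195
clock: 10.5
eef_pos: [0.511, 0.1755, 0.104]
eef_rot: [-0.001, 0.998, 0.063, 0.002]
wrist_force: [-2.0, -1.6, 8.0]
gripper_width: 0.0198
```

```bash
python3 -m creep '1 -0.0015 0 -0.002 0;1 -0.0015 0.004 -0.002 0;1 -0.0015 0.004 -0.001 0;1 -0.0015 0.004 0 0;1 -0.0015 0.004 0.0006 0;1 -0.0015 0.004 0.001 0'
python3 -m creep '1 -0.001 0 -0.0015 0;1 -0.001 0.004 -0.0015 0;1 -0.001 0.004 -0.001 0;1 -0.001 0.004 0 0;1 -0.001 0.004 0.0006 0;1 -0.001 0.004 0.001 0'
```

```text
clock: 11.1
eef_pos: [0.5107, 0.1714, 0.1039]
eef_rot: [-0.001, 0.998, 0.063, 0.003]
wrist_force: [-1.3, -1.0, 7.6]
gripper_width: 0.0201
clock: 11.7
eef_pos: [0.511, 0.1673, 0.1039]
eef_rot: [-0.001, 0.998, 0.063, 0.004]
wrist_force: [-0.7, -0.4, 7.4]
gripper_width: 0.02
```

```bash
python3 -m creep '1 -0.001 0 -0.0015 0;1 -0.001 0.004 -0.0015 0;1 -0.001 0.004 -0.001 0;1 -0.001 0.004 0 0;1 -0.001 0.004 0.0006 0;1 -0.001 0.004 0.001 0'
python3 -m creep '1 -0.001 0 -0.0015 0;1 -0.001 0.004 -0.0015 0;1 -0.001 0.004 -0.001 0;1 -0.001 0.004 0 0;1 -0.001 0.004 0.0006 0;1 -0.001 0.004 0.001 0'
```

```text
clock: 12.3
eef_pos: [0.5113, 0.1633, 0.104]
eef_rot: [-0.001, 0.998, 0.063, 0.005]
wrist_force: [-1.6, -0.5, 8.3]
gripper_width: 0.02
clock: 12.9
eef_pos: [0.5116, 0.1592, 0.1039]
eef_rot: [-0.001, 0.998, 0.063, 0.006]
wrist_force: [-1.8, -0.9, 7.1]
gripper_width: 0.0198
```

```bash
python3 -c "
from h import *
plan([.5082,.1873,.107],7.3); print(toolR())"
```

```text
eef [0.5116 0.1592 0.1039] yaw 7.22 tilt [ 0.0115 -0.0012 -0.9999] F [-1.8  -0.92  7.06] w 0.019793283180129975 t 12.9 -> shift [ 0.0002 -0.0283 -0.003 ] spin -0.0014302078230589155
[[ 0.99200983  0.12565903  0.01123841]
 [ 0.12563759 -0.99207281  0.0025962 ]
 [ 0.01147556 -0.00116349 -0.99993348]]
```

```bash
python3 -m creep '1 -0.0005 0 -0.003 0;1 -0.0005 -0.008 -0.003 0;1 -0.0005 -0.018 -0.003 0;1 -0.0005 -0.028 -0.003 0;1 -0.0005 -0.028 -0.003 0'
python3 -c "
from h import *
plan([.5082,.1873,.107],7.3)"
```

```text
clock: 13.4
eef_pos: [0.5069, 0.1886, 0.1066]
eef_rot: [-0.001, 0.998, 0.064, 0.005]
wrist_force: [-0.2, -0.8, -2.2]
gripper_width: 0.0201
eef [0.5069 0.1886 0.1066] yaw 7.32 tilt [ 0.0108 -0.0016 -0.9999] F [-0.23 -0.81 -2.23] w 0.02013673544748306 t 13.4 -> shift [ 0.0011  0.0014 -0.0004] spin 0.0002875932190636865
```

```bash
python3 -m creep '1 0.0003 0.0005 0.001 0;1 0.0003 0.0005 0.002 0;1 0.0003 0.0005 0.003 0;1 0.0003 0.0005 0.0035 0'
python3 -m creep '1 -0.0005 0 -0.0005 0;1 -0.0005 0 0.001 0'
```

```text
clock: 13.8
eef_pos: [0.508, 0.1881, 0.1039]
eef_rot: [-0.001, 0.998, 0.064, 0.006]
wrist_force: [-1.3, -0.2, 6.1]
gripper_width: 0.0198
clock: 14.0
eef_pos: [0.5082, 0.188, 0.1038]
eef_rot: [-0.001, 0.998, 0.063, 0.007]
wrist_force: [-1.4, -1.7, 13.0]
gripper_width: 0.0199
```

```bash
python3 -m creep '1 -0.0015 0 -0.002 0;1 -0.0015 -0.004 -0.002 0;1 -0.0015 -0.004 -0.001 0;1 -0.0015 -0.004 0 0;1 -0.0015 -0.004 0.0003 0;1 -0.0015 -0.004 0.0005 0'
python3 -m creep '1 -0.001 0 -0.0015 0;1 -0.001 -0.004 -0.0015 0;1 -0.001 -0.004 -0.001 0;1 -0.001 -0.004 0 0;1 -0.001 -0.004 0.0006 0;1 -0.001 -0.004 0.001 0'
```

```text
clock: 14.6
eef_pos: [0.5067, 0.192, 0.104]
eef_rot: [-0.002, 0.998, 0.063, 0.007]
wrist_force: [-0.5, -0.3, 5.7]
gripper_width: 0.02
clock: 15.2
eef_pos: [0.5058, 0.196, 0.1038]
eef_rot: [-0.002, 0.998, 0.063, 0.008]
wrist_force: [-1.3, -0.1, 6.3]
gripper_width: 0.02
```

```bash
python3 -m creep '1 -0.0005 0 -0.0015 0;1 -0.0005 -0.004 -0.0015 0;1 -0.0005 -0.004 -0.001 0;1 -0.0005 -0.004 0 0;1 -0.0005 -0.004 0.0006 0;1 -0.0005 -0.004 0.001 0'
python3 -m creep '1 -0.0005 0 -0.0015 0;1 -0.0005 -0.004 -0.0015 0;1 -0.0005 -0.004 -0.001 0;1 -0.0005 -0.004 0 0;1 -0.0005 -0.004 0.0006 0;1 -0.0005 -0.004 0.001 0'
```

```text
clock: 15.8
eef_pos: [0.5052, 0.2001, 0.1033]
eef_rot: [-0.002, 0.998, 0.063, 0.008]
wrist_force: [-0.2, 0.3, 4.6]
gripper_width: 0.02
clock: 16.4
eef_pos: [0.5046, 0.2042, 0.1029]
eef_rot: [-0.002, 0.998, 0.064, 0.009]
wrist_force: [-1.0, 0.7, 3.8]
gripper_width: 0.02
```

The height drops (0.1029 at lower force), so the tab is giving here. Pressing further.

```bash
python3 -m creep '1 -0.0005 0.001 0.001 0;1 -0.0005 0.001 0.002 0;1 -0.0005 0.001 0.003 0'
python3 -m creep '1 -0.0005 0 0.001 0;1 -0.0005 0 0.002 0'
```

```text
clock: 16.7
eef_pos: [0.5045, 0.2036, 0.1002]
eef_rot: [-0.003, 0.998, 0.064, 0.009]
wrist_force: [-1.2, 2.5, 6.0]
gripper_width: 0.0204
clock: 16.9
eef_pos: [0.5045, 0.2038, 0.0988]
eef_rot: [-0.003, 0.998, 0.064, 0.01]
wrist_force: [-1.3, 1.0, 6.7]
gripper_width: 0.0201
```

```bash
python3 -m creep '1 -0.0005 0 0.001 0;1 -0.0005 0 0.0017 0;1 -0.0005 0 0.0017 0'
python3 -m creep '1 -0.0005 0 0.001 0;1 -0.0005 0 0.0015 0;1 -0.0005 0 0.0015 0'
python3 - <<'E'
from h import *
im,m=save('scene','s5.png'); cv2.imwrite('pics/s5c.png',cv2.resize(im[...,::-1][190:350,280:440],None,fx=3.5,fy=3.5,interpolation=cv2.INTER_CUBIC))
E
```

```text
clock: 17.2
eef_pos: [0.5041, 0.2038, 0.0972]
eef_rot: [-0.003, 0.998, 0.063, 0.01]
wrist_force: [-0.1, 1.6, 4.8]
gripper_width: 0.0205
clock: 17.5
eef_pos: [0.5038, 0.2038, 0.0957]
eef_rot: [-0.003, 0.998, 0.063, 0.01]
wrist_force: [-0.8, 1.1, 5.1]
gripper_width: 0.0201
```

View pics/s5c.png

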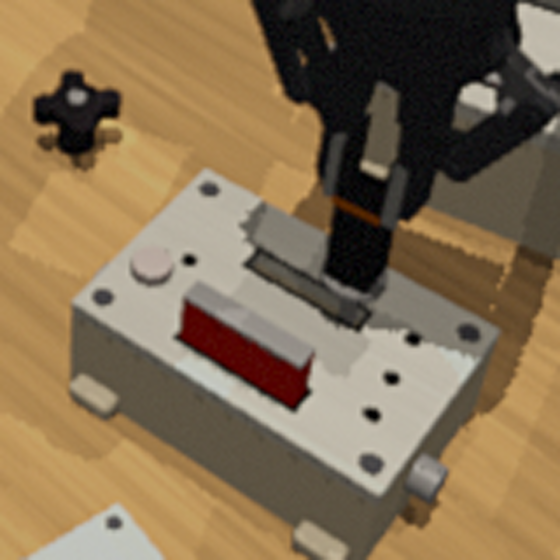

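The red stop is up and the bumper is undisturbed. Now I withdraw straight up, slowly until clear of the slot.

```bash
python3 -m creep '1 0 0 -0.003 0;1 0 0 -0.008 0;1 0 0 -0.014 0;1 0 0 -0.02 0;1 0 0 -0.026 0;1 0 0 -0.032 0;1 0 0 -0.038 0;1 0 0 -0.045 0;1 0 0 -0.07 0;1 0 0 -0.1 0'
python3 - <<'E'
from h import *
plan([.5035,-.178,.2],31.3)
save('wrist','w6.png')
E
```

```text
clock: 18.55
eef_pos: [0.5006, 0.2026, 0.1951]
eef_rot: [-0.003, 0.998, 0.063, 0.009]
wrist_force: [0.4, 0.1, -1.4]
gripper_width: 0.02
eef [0.5006 0.2026 0.1951] yaw 7.27 tilt [ 0.0174 -0.004  -0.9998] F [ 0.37  0.15 -1.42] w 0.02003756881807879 t 18.55 -> shift [-0.0452  0.3779 -0.0072] spin -0.41934225476583875
```

View pics/w6.png

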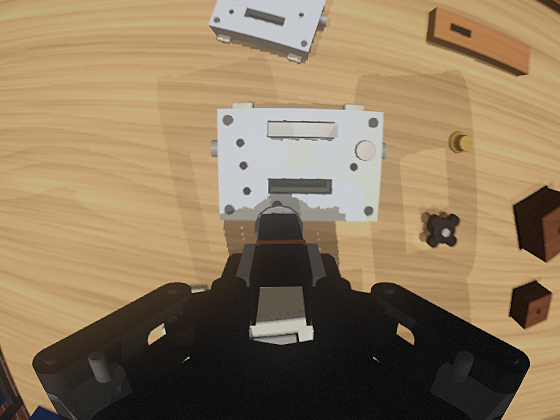

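```bash
python3 -c "
from h import *
plan([.444,-.214,.2],31.3)"
```

```text
eef [0.5037 0.2036 0.2024] yaw 7.28 tilt [ 0.0267 -0.0056 -0.9996] F [2.24 0.52 3.24] w 0.019715508831650033 t 18.6 -> shift [-0.1121  0.4067 -0.0029] spin -0.4192127529688727
```

```bash
python3 -m creep '1 -0.112 0.407 -0.003 -0.42;1 -0.112 0.407 -0.003 -0.42;1 -0.112 0.407 -0.003 -0.42;1 -0.112 0.407 -0.003 -0.42;1 -0.112 0.407 -0.003 -0.42;1 -0.112 0.407 -0.003 -0.42;1 -0.112 0.407 -0.003 -0.42;1 -0.112 0.407 -0.003 -0.42;1 -0.112 0.407 -0.003 -0.42;1 -0.112 0.407 -0.003 -0.42'
python3 -m creep '1 0 0 0 0;1 0 0 0 0;1 0 0 0 0'
python3 - <<'E'
from h import *
plan([.444,-.214,.2],31.3)
im,m=save('wrist','w7.png'); import pickle; pickle.dump((m,get_obs(),toolR()),open('w7.pkl','wb'))
E
```

```text
clock: 19.6
eef_pos: [0.4431, -0.2188, 0.2004]
eef_rot: [0.0, 0.963, 0.268, 0.013]
wrist_force: [0.1, 0.4, -1.9]
gripper_width: 0.0203
clock: 19.9
eef_pos: [0.4434, -0.2179, 0.2005]
eef_rot: [0.0, 0.963, 0.268, 0.013]
wrist_force: [0.4, 0.6, -1.7]
gripper_width: 0.0202
eef [ 0.4434 -0.2179  0.2005] yaw 31.14 tilt [ 0.0259  0.0075 -0.9996] F [ 0.43  0.57 -1.72] w 0.020159028100912656 t 19.9 -> shift [ 0.0025 -0.003   0.0005] spin -0.002763755135819057
```

View pics/w7.png

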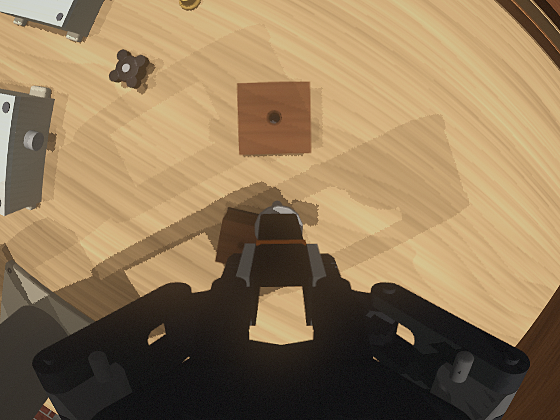

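The hole is at about (274,117), with the rod flange at about (279,208). Measuring both.

```bash
python3 - <<'E'
from h import *
import pickle; m,o,R=pickle.load(open('w7.pkl','rb'))
a=cv2.imread('pics/w7.png'); g=cv2.cvtColor(a,cv2.COLOR_BGR2GRAY)
s=g[105:130,262:288]; mk=(s<55).astype(np.uint8)
cs,_=cv2.findContours(mk,cv2.RETR_EXTERNAL,cv2.CHAIN_APPROX_NONE); c=max(cs,key=cv2.contourArea); (u,v),r=cv2.minEnclosingCircle(c); u+=262;v+=105; print(u,v,r,s.min())
h=fplane(m,u,v,.065); print('hole',h)
q=[(237,84),(310,82),(311,154),(239,156)]
P=np.array([fplane(m,*p,.065) for p in q]);print('block',P.mean(0),np.linalg.norm(P-np.roll(P,1,0),axis=1))
cv2.imwrite('pics/w7c.png',np.hstack([cv2.resize(a[75:165,230:320],(400,400),interpolation=cv2.INTER_CUBIC),cv2.resize(a[190:260,245:315],(400,400),interpolation=cv2.INTER_CUBIC)]))
E
```

```text
275.0 118.5 4.272101879119873 48
hole [ 0.50226186 -0.17744368  0.065     ]
block [ 0.50184397 -0.1767704   0.065     ] [0.07041385 0.06998827 0.07028752 0.06992822]
```

View pics/w7c.png

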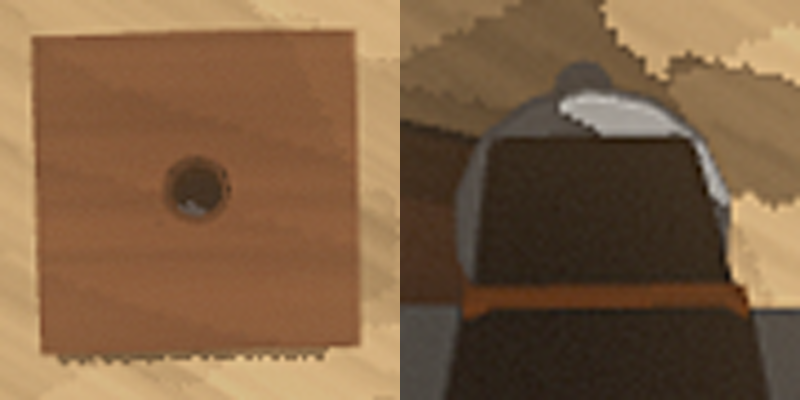

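```bash
python3 - <<'E'
from h import *
o=get_obs(); R=toolR(o)
# grip-time orientation from eef_rot rounded; tool-z horizontal = -(approx) via R[2] row with yaw
w=Ro.from_quat([.963,.27,-.001,-.002]).as_matrix(); print(w[2],w[:,2],R[:,2])
tipg=np.array([.5028,-.1775,.0795])+.0695*np.array([w[0,2],w[1,2],-1]); print('grip tip',tipg)
tip=o['eef_pos']+.0695*R[:,2]+R[:,0]*.0004; print('tip now',tip, 'tool shift to get there',R.T@(tipg-tip), R.T@(np.array([.5022,-.177,.01])-tip))
E
```

```text
[-8.45768259e-04 -4.39079692e-03 -9.99990003e-01] [-0.00300518  0.00331109 -0.99999   ] [ 0.02608692  0.00701738 -0.99963505]
grip tip [ 0.50259114 -0.17726988  0.01      ]
tip now [ 0.44560256 -0.21707433  0.1310444 ] tool shift to get there [ 0.06619732 -0.00549666  0.12276621] [ 0.06600231 -0.00592993  0.1227579 ]
```

```bash
cat >> h.py <<'E'
def tipplan(T):
    o=get_obs(); R=toolR(o); tip=o['eef_pos']+.0695*R[:,2]+R[:,0]*.0004
    print('t',o['clock'],'eef',o['eef_pos'].round(4),'tip',tip.round(4),'tilt',R[2].round(4),'F',o['wrist_force'].round(1),'shift',(R.T@(np.array(T)-tip)).round(4))
E
python3 -c "
from h import *
tipplan([.5025,-.1772,.085])"
```

```text
t 19.95 eef [ 0.4434 -0.2178  0.2005] tip [ 0.4456 -0.2171  0.131 ] tilt [ 0.026   0.0075 -0.9996] F [ 0.   0.3 -2.4] shift [ 0.0681 -0.005   0.0478]
```

```bash
python3 -m creep '1 0.035 -0.005 0 0;1 0.068 -0.005 0 0;1 0.068 -0.005 0.01 0;1 0.068 -0.005 0.03 0;1 0.068 -0.005 0.045 0;1 0.068 -0.005 0.048 0;1 0.068 -0.005 0.048 0;1 0.068 -0.005 0.048 0'
python3 - <<'E'
from h import *
tipplan([.5025,-.1772,.06])
im,m=save('scene','s8.png'); save('top','t8.png'); save('wrist','w8.png')
cv2.imwrite('pics/s8c.png',cv2.resize(im[...,::-1][120:220,190:280],None,fx=6,fy=6,interpolation=cv2.INTER_CUBIC))
E
```

```text
clock: 20.75
eef_pos: [0.5005, -0.1783, 0.155]
eef_rot: [0.0, 0.963, 0.268, 0.014]
wrist_force: [0.3, -0.0, -1.7]
gripper_width: 0.0199
t 20.75 eef [ 0.5005 -0.1783  0.155 ] tip [ 0.5027 -0.1776  0.0856] tilt [ 0.0264  0.0083 -0.9996] F [ 0.3 -0.  -1.7] shift [-0.0007 -0.0007  0.0256]
```

View pics/s8c.png

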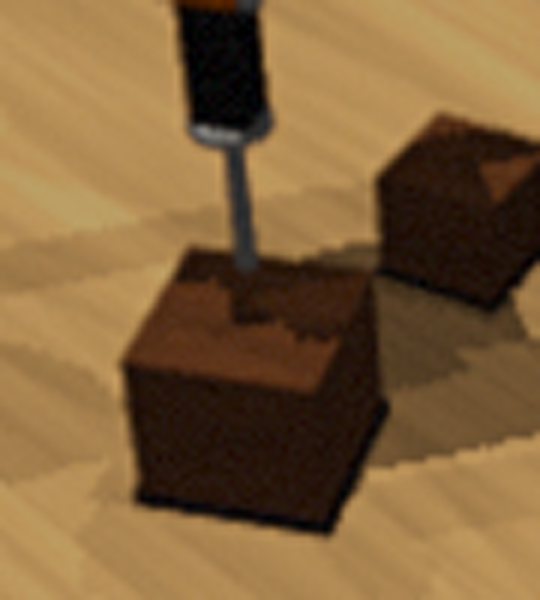

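View pics/w8.png

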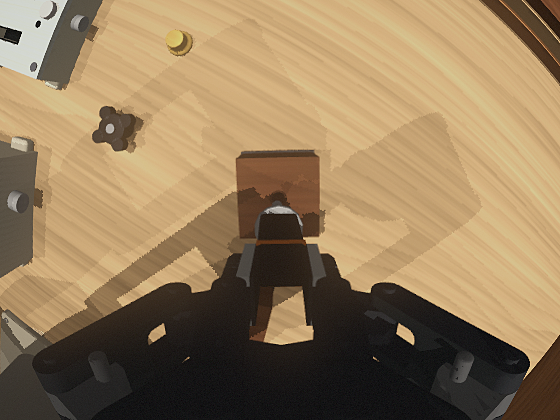

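```bash
python3 - <<'E'
from h import *
import pickle; m=pickle.load(open('w4.pkl','rb'))[1]
f=lambda x,y:(190+x/6,120+y/6)
q=[(190,246),(374,268),(318,390),(126,362)]
P=np.array([onplane(m,*f(*p),.065) for p in q]); S=P.mean(0); print('block',S,np.linalg.norm(P-np.roll(P,1,0),axis=1))
for z in (.0855,.088): print('tip',onplane(m,*f(245,268),z))
T=np.array([.5027,-.1776,.0856]); p=(np.array(proj(m,T))-[190,120])*6; print('pred tip px',p)
p2=(np.array(proj(m,T+[0,0,.05]))-[190,120])*6; print('vertical +50mm',p2,'seen flange bottom ~(233,143)')
R=toolR(); p2=(np.array(proj(m,T-R[:,2]*.05))-[190,120])*6; print('tool axis +50',p2)
E
```

```text
block [ 0.50299821 -0.17261254  0.065     ] [0.06848964 0.06851673 0.07021068 0.06844667]
tip [ 0.50383993 -0.17262747  0.0855    ]
tip [ 0.50580993 -0.16979458  0.088     ]
pred tip px [238.54402392 260.23619713]
vertical +50mm [224.81258476 137.50072899] seen flange bottom ~(233,143)
tool axis +50 [227.51902957 135.54381717]
```

In the scene view the tip-to-block-centre offset is under 1 mm. Inserting gently.

```bash
python3 -m creep '1 -0.0005 -0.0005 0.008 0;1 -0.0005 -0.0005 0.016 0;1 -0.0006 -0.0005 0.019 0;1 -0.0006 -0.0006 0.021 0;1 -0.0007 -0.0006 0.023 0;1 -0.0007 -0.0007 0.025 0'
python3 -c "
from h import *
tipplan([.5025,-.1772,.05])"
```

```text
clock: 21.5
eef_pos: [0.5006, -0.1781, 0.1302]
eef_rot: [0.001, 0.963, 0.268, 0.014]
wrist_force: [-0.1, -0.8, -1.4]
gripper_width: 0.0201
t 21.5 eef [ 0.5006 -0.1781  0.1302] tip [ 0.5029 -0.1774  0.0608] tilt [ 0.0269  0.0091 -0.9996] F [-0.1 -0.8 -1.4] shift [-0.0005 -0.0005  0.0108]
```

Tip 4 mm below the mouth with no contact. Continuing.

```bash
python3 -m creep '1 -0.0003 -0.0003 0.002 0;1 -0.0003 -0.0003 0.004 0;1 -0.0004 -0.0004 0.006 0;1 -0.0004 -0.0004 0.008 0;1 -0.0005 -0.0005 0.01 0'
python3 -c "
from h import *
tipplan([.502,-.1774,.03])"
```

```text
clock: 22.0
eef_pos: [0.5002, -0.1779, 0.1201]
eef_rot: [0.001, 0.963, 0.268, 0.014]
wrist_force: [0.0, 0.9, -1.9]
gripper_width: 0.02
t 22.0 eef [ 0.5002 -0.1779  0.1201] tip [ 0.5025 -0.1772  0.0507] tilt [ 0.027   0.0092 -0.9996] F [ 0.   0.9 -1.9] shift [-0.0011 -0.0003  0.0206]
```

```bash
python3 -m creep '1 0 0 0.004 0;1 -0.0001 0 0.008 0;1 -0.0002 0 0.012 0;1 -0.0003 0 0.016 0;1 -0.0003 0 0.02 0'
python3 -m creep '1 -0.0001 0 0.004 0;1 -0.0002 -0.0001 0.008 0;1 -0.0003 -0.0001 0.011 0;1 -0.0003 -0.0001 0.013 0'
python3 -c "
from h import *
tipplan([.503,-.1771,.01])"
```

```text
clock: 22.5
eef_pos: [0.5004, -0.1778, 0.0997]
eef_rot: [0.001, 0.963, 0.268, 0.014]
wrist_force: [-0.6, 0.3, -2.3]
gripper_width: 0.0198
clock: 22.9
eef_pos: [0.5004, -0.1778, 0.0863]
eef_rot: [0.001, 0.963, 0.268, 0.014]
wrist_force: [0.5, 0.1, -1.6]
gripper_width: 0.0198
t 22.9 eef [ 0.5004 -0.1778  0.0863] tip [ 0.5026 -0.1771  0.0168] tilt [ 0.0267  0.0087 -0.9996] F [ 0.5  0.1 -1.6] shift [0.0002 0.0001 0.0068]
```

```bash
python3 -m creep '1 -0.0001 0 0.003 0;1 -0.0001 0 0.005 0;1 -0.0001 0 0.006 0'
python3 -m creep '1 0 0 0.0005 0;1 0 0 0.001 0'
```

```text
clock: 23.2
eef_pos: [0.5004, -0.1778, 0.08]
eef_rot: [0.001, 0.963, 0.268, 0.014]
wrist_force: [-0.5, 0.5, -0.6]
gripper_width: 0.0198
clock: 23.4
eef_pos: [0.5007, -0.1777, 0.0795]
eef_rot: [0.001, 0.963, 0.268, 0.014]
wrist_force: [-1.9, 2.0, 3.3]
gripper_width: 0.0199
```

```bash
python3 -m creep '1 0 0 0.0005 0;1 0 0 0.0005 0'
```

```text
clock: 23.6
eef_pos: [0.5008, -0.1777, 0.0795]
eef_rot: [0.001, 0.963, 0.268, 0.014]
wrist_force: [-2.0, 1.5, 3.9]
gripper_width: 0.0202
```

The flange is seated at the same TCP height (0.0795) as at the grasp. Releasing.

```bash
python3 -m creep '0.6 0 0 0 0;0.4 0 0 0 0;0.2 0 0 0 0;0 0 0 0 0;0 0 0 0 0;0 0 0 0 0;0 0 0 0 0;0 0 0 0 0'
python3 - <<'E'
from h import *
tipplan([.503,-.1771,.01])
im,m=save('wrist','w9.png')
E
```

```text
clock: 24.4
eef_pos: [0.5008, -0.1777, 0.0795]
eef_rot: [0.001, 0.963, 0.268, 0.014]
wrist_force: [-0.5, -0.1, -0.8]
gripper_width: 0.0857
t 24.4 eef [ 0.5008 -0.1777  0.0795] tip [ 0.5031 -0.1771  0.01  ] tilt [ 0.0272  0.0091 -0.9996] F [-0.5 -0.1 -0.8] shift [-0.0001 -0.     -0.    ]
```

View pics/w9.png

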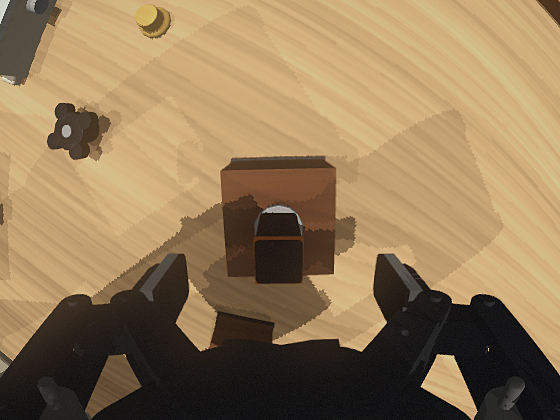

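The fingers are open and clear of the upright handle at (279,258). Rising and checking.

```bash
python3 -m creep '0 0 0 -0.01 0;0 -0.001 0 -0.03 0;0 -0.001 0 -0.06 0;0 -0.002 0 -0.1 0;0 -0.003 0 -0.13 0;0 -0.003 0 -0.14 0;0 -0.003 0 -0.14 0'
python3 -m creep '0 -0.1 0 0 0;0 -0.1 0 0 0;0 -0.1 0 0 0;0 -0.1 0 0 0;0 -0.1 0 0 0'
python3 - <<'E'
from h import *
im,m=save('scene','s10.png'); save('top','t10.png')
c=lambda a,x,y,w:cv2.resize(im[...,::-1][y:y+w,x:x+w],(390,390),interpolation=cv2.INTER_CUBIC)
cv2.imwrite('pics/s10c.png',np.hstack([c(im,190,130,90),c(im,240,190,180)]))
a=cv2.imread('pics/t10.png'); b=cv2.imread('pics/top0.png')
cv2.imwrite('pics/t10c.png',np.vstack([b[90:240,135:390],a[90:240,135:390]]))
E
```

```text
clock: 25.15
eef_pos: [0.4955, -0.1808, 0.2219]
eef_rot: [0.002, 0.963, 0.268, 0.016]
wrist_force: [0.7, 0.7, -0.4]
gripper_width: 0.0856
clock: 25.65
eef_pos: [0.41, -0.2319, 0.2178]
eef_rot: [0.001, 0.963, 0.268, 0.016]
wrist_force: [0.0, -0.5, -0.1]
gripper_width: 0.0857
```

View pics/s10c.png

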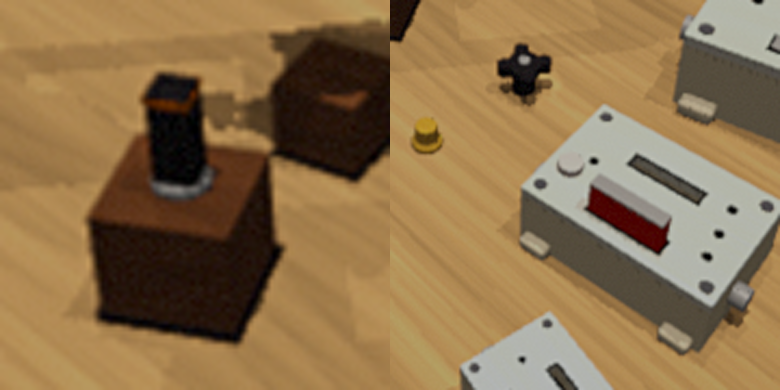

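View pics/t10c.png

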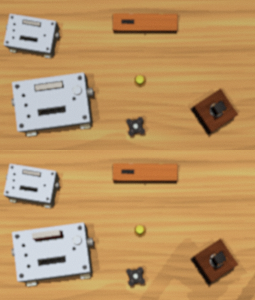

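The stop is up, the rod stands upright with its flange on the holder, and the bystanders are where they were. The wrist force is close to zero.

```bash
python3 -c "
from station import *
close_job()"
```

```text
the job is handed in; nothing more can be done
```

I took the rod from the larger holder, put it down the slot of the middle-sized box and felt along the ledge in 4 mm hops. The tab gave about 20 mm to the box's +y side of my first touch. I pressed it until the red stop sprang up, then put the rod back, let go, backed off and handed the job in at about 26 s. The hand-in reports no verdict.

- **Forces:** the highest contact I read while feeling was about 15 N, estimated from the wrist force at the end of each move, so short peaks in between were not seen.
- **Final checks:**
  - The pictures show the stop fully raised, the rod upright with its flange on the holder, and the rail piece, knob, bush and bumper looking unmoved. I judged these by eye.
  - The rod seated at the same tool height (0.0795 m) as when I gripped it, and the wrist force was near zero after I let go.
- **Disagreements:**
  - The cameras differed by 2 to 4 mm; the scene camera put the holder about 4 mm further in y. I therefore compared tip and target within one view.
  - The tool picked up about 0.027 rad of tilt along the way, which the hole's clearance allowed for.

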